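# Hold the dark chamber's sprung lid half open

### The arm

A 6-joint arm with a two-finger parallel gripper is mounted at the origin on the work surface; the furniture and walls round the work are solid. World frame = base frame: x ahead of the robot, y to its left, z up, the work surface at z = 0. Lengths are in m, angles in rad, forces in N, time in s.
With the tool pointing down it reaches from about 0.325 to 0.85 m from the base axis. Payload 4.4 kg.
Tool frame: the origin (TCP) lies on the centre line of the jaws, within the pads' length; the fingertips stand 17 mm ahead of it and the grasp point (between the pads) lies 2 mm behind it; z points along the fingers, y is the line along which they close (so a half turn about z gives the same grasp; the last joint's range is limited). The gripper opens to 94 mm and grips with 3 to 60 N. Pads are 16 mm wide; open, the fingers measure 119 mm over their backs; the gripper's body (75 mm by 177 mm) begins 78 mm behind the grasp point.
Start: joints at [1.101, 0.207, 1.542, -0, 1.393, -0.15], TCP at [0.18, 0.546, 0.222] pointing down, gripper open.
Joint ranges: [-2.73, 2.73], [-0.86, 2.22], [0.23, 2.46], [-1.11, 4.25], [0.08, 2.63], [-2.82, 2.82]. Speed limits (rad/s): [2.79, 2.79, 3.14, 3.14, 3.14, 3.14].

### API

Orientations are given as [roll, pitch, yaw] about the fixed x, y, z axes, in that order (R = Rz(yaw) Ry(pitch) Rx(roll)).
In Python, from plant import sense, grab_frame, job_done gives the robot as it stands.
- The arm moves only by the tool drive_tool, never from a script. Its argument "motion" is one flat list of numbers, 5 for each row, row after row: the closure, from 0 (fully open) to 1 (shut), then the shift along the tool's x, y, z in m, then the turn about the tool's z in rad. In form: [hand, tx, ty, tz, spin, hand, tx, ty, tz, spin, ...]. A call has 1 to 20 rows; each row is the pose to reach, as a shift and turn from the pose commanded when the call began, along the tool's axes at that moment; what a row does not reach only later rows make up. A row lasts 1/10 s, in which the tool goes at most 50 mm and 8.59 degrees, less where a joint would pass 70% of its speed; a pose out of reach is approached as far as the arm can. A call with a gripper value outside its range is refused whole. The fingers move at their own pace and stop on an object; "grip_force" is the grip in N (left out, the last holds). Time passes only in rows, so rows that repeat a pose let the fingers close. It gives the time, the measured TCP pose, the force, the opening and the grip force at its end, in the units of the state.
- sense(): the state, without advancing time (a new reading comes with each control period).
- grab_frame(name): name is "side" or "top"; returns a dict with "frame" (400x640x3 uint8, blue, green, red), "depth" (400x640 float32, m along the optical axis (not along the pixel's ray), 0 where there is no reading), "fx", "fy", "cx", "cy" (pixels), "k1" (the pictures are not rectified: a ray, as slopes to the right and down, at radius r is drawn at 1 + k1 r^2 times it, then the intrinsics apply), "eye" and "attitude" of the camera in the world. Camera axes: x right, y down, z forward; pixel columns grow to the right and rows downward; lengths in m; the calibration is good to about 2 mm. A picture is of the moment at which its call begins.
- job_done(): hands the job in; it is judged then, once.
The state is a dict: "t": time; "q": joint angles; "qvel": joint speeds; "joint_torque": joint torques, N m; "tcp_pos": TCP position; "ee_rot": TCP orientation; "ft_force": force on the tool from outside, world axes, zero at the start; "torque": the same for the moment, N m; "opening": opening from 0.0 (shut) to 1.0 (fully open); "grasp_force": force on a finger pad.
Only numpy, scipy, OpenCV 4.12 (cv2) and the standard library are available. Lean on these libraries where they do the work, as an engineer would, in place of code of your own. Each camera call takes 0.05 s, during which the arm holds its last target. There are 200 camera calls.

### The job

My colleague is about to lift the light-sensitive vial out of the dark sample chamber. Release the lid by pressing the aluminium plunger on the chamber's deck all the way down to its stop and letting it come back up, then lift the lid by its bar handle and hold it half open, at 45 degrees - at no moment wider than 60, or the ceiling light falls on the sample. The lid pulls itself shut, so finish while still holding it there with the gripper, and leave the bottles and vial that stand round the chamber where they are.

Things in the scene. Friction and masses are not known exactly. Their poses are not given: they have to be found in the camera images.
- dark_chamber: Light-tight chamber fixed to the table: black box 160 (x) x 140 (y) x 80 mm high with a dark grey lid, and a dark grey deck 56 mm wide, 68 mm high along its -y side. Origin: centre of the box's underside. The front (lid's free edge, capped round port) faces its -x, roughly to the robot's left; the hinge runs along y at the back; the deck lies toward the robot.
- plunger (a joint): Spring plunger on the deck, travel straight down in m: 0 = up (rest), 0.008 = at its stop. Its spring pushes back with 3 N at rest, 5 N at the stop, and returns it when let go. From about 0.007 on it draws back the steel catch at the lid's side; while the catch is shut the lid cannot be lifted.
- plunger_top (a point): Centre of the top of the plunger's round aluminium head (27 mm across, 92 mm above the table at rest). z up. It stands 36 mm toward the front from the chamber's centre and 104 mm to its -y side, 32 mm beside the lid's edge.
- lid (a joint): Lid's opening angle in rad: 0 = shut, 0.785 = 45 degrees, 1.571 = upright. Once the catch lets go the lid springs ajar by itself to about 0.1 (6 degrees) and stays there; above that its spring and weight pull it down again (at 45 degrees about 3 N at the handle). The lid is a dark grey plate, 164 x 144 x 7 mm, 0.28 kg, handle near its free edge.
- lid_hinge (a point): Middle of the lid's hinge axis, at the back rim of the chamber, 83 mm above the table. Its axes are the chamber's: the hinge axis is its y; the lid opens by lifting its -x edge.
- lid_handle (a point): Middle of the lid's aluminium bar handle: round bar of 11 mm diameter, 90 mm long between two posts, along this point's y (parallel to the hinge); moves with the lid. z is the lid's outward normal. Bar axis 36 mm above the lid's top face; from the hinge axis 137 mm along the lid and 41.5 mm above it. The bar may turn between the finger pads.
- vial: Bystander: clear glass vial with white cap, 27 mm across, 52 mm high, standing loose in front of the chamber. Origin: centre of its underside.
- dark_bottle: Bystander: black bottle, 38 mm across, 90 mm high, standing loose in front of the chamber. Origin: centre of its underside.
- drop_bottle: Bystander: yellow dropper bottle with white nozzle, 28 mm across, 69 mm high, standing loose behind the chamber's hinge side. Origin: centre of its underside.

How it is judged:
By the outcome, as a careful person would: the job done as asked, in the order asked, and still so for the second after the job is handed in, while the arm keeps its last pose, push and grip.
It also fails if it takes over 40 s, if anything falls off the work surface, if the arm or the gripper's body presses on something with over 40 N, if the wrist force passes 120 N, or if a joint passes its speed limit or range.

## Working session

There is one attempt and no reset: what is moved stays moved. The work goes in short steps, Python scripts to look and compute and a tool call to move; the robot and the scene stay as the last step left them, time stands still between calls to the robot, and variables do not carry over. Pictures are saved under pics/ and viewed, at most 10 in all, crops included, and the job is handed in when it is done.

Besides the shell and the picture viewer there is one more tool, called after ">>>" in YAML: its name, and indented under it one key for each argument. drive_tool: Moves the arm, as the interface text tells. Its arguments: {"type":"object","properties":{"motion":{"type":"array"},"grip_force":{"type":"number"}},"required":["motion"]}

```bash
mkdir -p pics
cat > h.py <<'E'
import numpy as np, cv2
from scipy.spatial.transform import Rotation as R
from plant import sense, grab_frame, job_done
def ray(f,u,v):
    K=np.array([[f["fx"],0,f["cx"]],[0,f["fy"],f["cy"]],[0,0,1]])
    p=cv2.undistortPoints(np.array([[[u,v]]],float),K,np.array([f["k1"],0,0,0,0.]))[0,0]
    return np.array([p[0],p[1],1])
def att(f):
    a=np.array(f["attitude"],float)
    return a if a.shape==(3,3) else (R.from_quat(a).as_matrix() if a.size==4 else R.from_euler('xyz',a).as_matrix())
def at_depth(f,u,v,n=1):
    d=f["depth"][v-n:v+n+1,u-n:u+n+1]; d=np.median(d[d>0])
    return np.array(f["eye"])+att(f)@(ray(f,u,v)*d)
def at_z(f,u,v,z):
    r=att(f)@ray(f,u,v); e=np.array(f["eye"]); return e+r*(z-e[2])/r[2]
E
python3 - <<'E'
from h import *
import pickle
print(sense())
for n in("side","top"):
    f=grab_frame(n); pickle.dump(f,open(n+"0.pkl","wb")); cv2.imwrite(f"pics/{n}0.png",f["frame"])
    print(n,{k:v for k,v in f.items() if k not in("frame","depth")})
E
```

```text
{'t': 0.0, 'q': array([ 1.10148707e+00,  2.07390261e-01,  1.54296602e+00,  1.28941706e-06,
        1.39351102e+00, -1.50503558e-01]), 'qvel': array([ 0.00135449, -0.00097165, -0.00070291,  0.00029259, -0.001082  ,
       -0.00166037]), 'joint_torque': array([ 6.18535014e-04, -3.70892715e+01, -2.81411844e+01,  6.99111354e-02,
        3.62522935e-02, -1.67376579e-04]), 'tcp_pos': array([0.17987806, 0.54531594, 0.22130195]), 'ee_rot': array([-3.13934391e+00, -3.42305682e-04,  2.82278634e+00]), 'ft_force': array([-0.09819512,  0.16597211, -0.05463139]), 'torque': array([ 0.00199861, -0.02717091, -0.00372808]), 'grasp_force': 0.0, 'opening': 0.9983470452601394}
side {'fx': 484.2737397264855, 'fy': 484.2737397264855, 'cx': 319.9754279027911, 'cy': 193.7237389690489, 'k1': -0.07502183049772018, 'eye': array([0.5488571 , 0.8634435 , 0.63451486]), 'attitude': array([-2.14370874e+00,  3.02464283e-03,  3.13554240e+00])}
top {'fx': 362.3377525797952, 'fy': 362.3377525797952, 'cx': 318.2258236337547, 'cy': 197.65383880231954, 'k1': -0.06612295448311238, 'eye': array([0.38749114, 0.02086316, 0.93897275]), 'attitude': array([-2.95239915, -0.02402362, -1.57519098])}
```

View pics/top0.png

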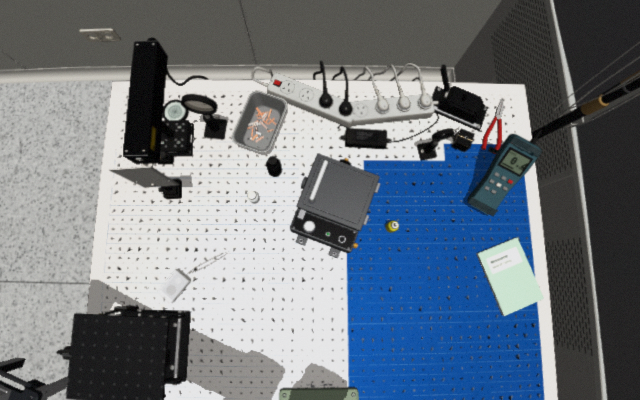

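View pics/side0.png

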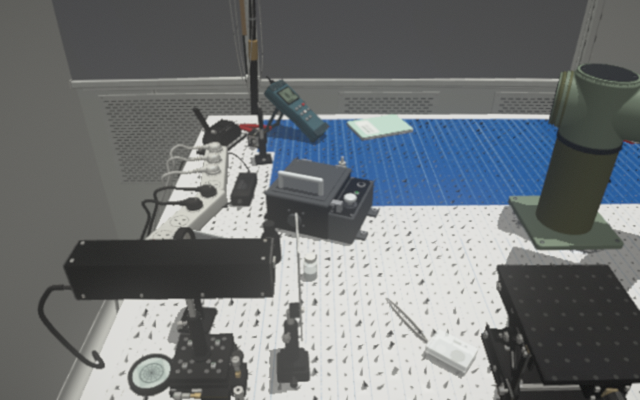

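The top view shows the chamber around (335,205), with the bar handle from (324,160) to (311,200) and the plunger near (308,227). The vial is at (253,197), the dark bottle at (274,166) and the dropper at (392,226). The side view has the chamber at (320,200) and the handle at (300,183). Next I'll look at enlarged crops.

Run:
```python
import cv2
t=cv2.imread("pics/top0.png")[140:260,235:405]; cv2.imwrite("pics/tc.png",cv2.resize(t,None,fx=4.7,fy=4.7,interpolation=cv2.INTER_CUBIC))
t=cv2.imread("pics/side0.png")[145:285,225:405]; cv2.imwrite("pics/sc.png",cv2.resize(t,None,fx=4,fy=4,interpolation=cv2.INTER_CUBIC))
```

```text
(no output)
```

View pics/tc.png

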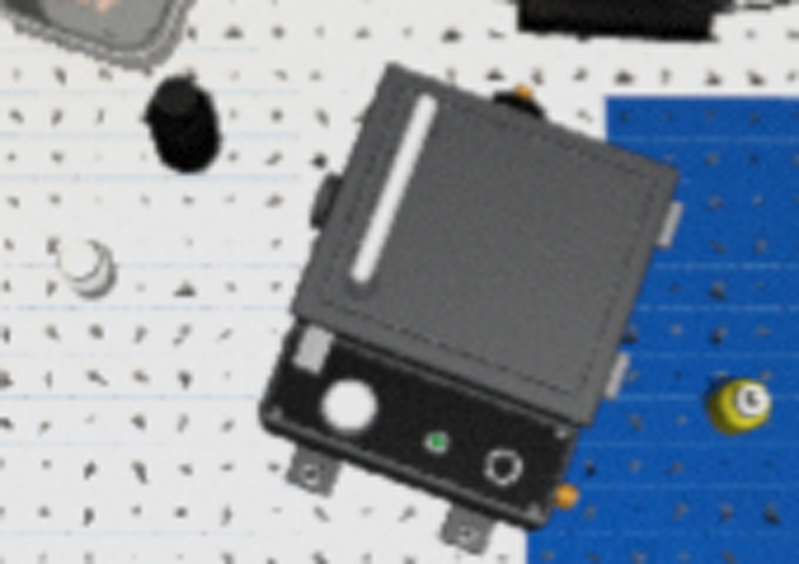

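View pics/sc.png

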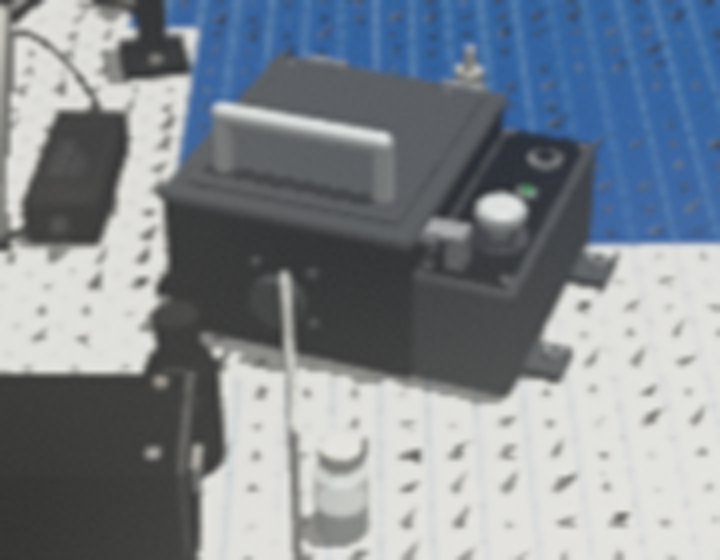

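The crops show the bar handle from (428,100) to (362,277), the plunger head at (349,406), and lid corners at (392,67), (678,172), (590,422) and (297,312) in the top crop. In the side crop the bar runs from (218,107) to (388,138), and the plunger top is at (500,208).

Run:
```python
from h import *
import pickle
from scipy.optimize import least_squares
t=pickle.load(open("top0.pkl","rb")); s=pickle.load(open("side0.pkl","rb"))
T=lambda u,v:(235+(u+.5)/4.7-.5,140+(v+.5)/4.7-.5); S=lambda u,v:(225+(u+.5)/4-.5,145+(v+.5)/4-.5)
obs=[(t,T(428,100),.1245,(-.055,.045-.0015)),(t,T(362,277),.1245,(-.055,-.045+.0015)),(t,T(349,406),.092,(-.036,-.104))]
# lid: hinge x = -.055+.137=.082 ; corners
for (u,v),c in zip([(392,67),(678,172),(590,422),(297,312)],[(-.082,.072),(.082,.072),(.082,-.072),(-.082,-.072)]): obs.append((t,T(u,v),.0865,c))
obs+=[(s,S(218,107),.1245,(-.055,.0435)),(s,S(388,138),.1245,(-.055,-.0435)),(s,S(500,206),.092,(-.036,-.104))]
P=[at_z(f,*p,z)[:2] for f,p,z,c in obs]
C=np.array([o[3] for o in obs])
def res(x):
    c,n=np.cos(x[2]),np.sin(x[2]); return (C@np.array([[c,n],[-n,c]])+x[:2]-P)
r=least_squares(lambda x:res(x).ravel(),[.5,0,-1.93],loss='soft_l1',f_scale=.002)
print(r.x,np.degrees(r.x[2])); print(np.round(res(r.x)*1000,1))
x,y,a=r.x
def W(c,z):return np.array([x+np.cos(a)*c[0]-np.sin(a)*c[1],y+np.sin(a)*c[0]+np.cos(a)*c[1],z])
print("plunger",W((-.036,-.104),.092),"handle",W((-.055,0),.1245),"hinge",W((.082,0),.083))
for n,uv,z in(("vial",T(82,258),.052),("dark",T(180,97),.09),("drop",T(750,400),.069)): print(n,at_z(t,*uv,z))
for n,uv in(("plunger",T(349,406)),("lid",T(500,280))): print(n,at_depth(t,*[int(round(i)) for i in uv]))
```

```text
[ 0.56703047 -0.04976334 -1.94469894] -111.42304192238625
[[ -3.3   2.7]
 [  5.3   1.6]
 [  1.4  -0.3]
 [  3.9   0.6]
 [  0.1  -3.9]
 [ -4.2  -0.6]
 [ -0.5   4.4]
 [ -3.1   0. ]
 [  4.7  -0.7]
 [ -1.3 -10.4]]
plunger [0.48336498 0.02173551 0.092     ] handle [0.58711929 0.00143665 0.1245    ] hinge [ 0.53707987 -0.12609788  0.083     ]
vial [0.56525282 0.1636984  0.052     ]
dark [0.64258797 0.10955971 0.09      ]
drop [ 0.48709327 -0.18518372  0.069     ]
plunger [0.481889   0.02173841 0.09246837]
lid [ 0.54655431 -0.05456577  0.09103339]
```

```bash
cat >> h.py <<'E'
def cloud(f):
    v,u=np.mgrid[0:400,0:640]; K=np.array([[f["fx"],0,f["cx"]],[0,f["fy"],f["cy"]],[0,0,1]])
    p=cv2.undistortPoints(np.stack([u,v],-1).reshape(-1,1,2).astype(float),K,np.array([f["k1"],0,0,0,0.]))[:,0]
    d=f["depth"].reshape(-1); m=d>0
    return (np.array(f["eye"])+(np.c_[p,np.ones(len(p))]*d[:,None])@att(f).T)[m]
E
python3 - <<'E'
from h import *
import pickle
a=np.radians(-111.42);M=np.array([[np.cos(a),np.sin(a)],[-np.sin(a),np.cos(a)]])
for n in("top","side"):
    f=pickle.load(open(n+"0.pkl","rb"));p=cloud(f)
    for nm,c,z0,z1,r in(("plunger",(.483,.022),.084,.1,.022),("handle",(.587,.0015),.115,.14,.07),("lidtop",(.567,-.05),.08,.105,.13),("vial",(.565,.164),.045,.07,.03),("drop",(.487,-.185),.05,.08,.03),("dark",(.643,.11),.07,.1,.04)):
        q=p[(np.hypot(*(p[:,:2]-c).T)<r)&(p[:,2]>z0)&(p[:,2]<z1)]
        if len(q)<3: print(n,nm,len(q));continue
        l=(q[:,:2]-[.567,-.0498])@M.T
        print(n,nm,len(q),np.round([q[:,0].min()/2+q[:,0].max()/2,q[:,1].min()/2+q[:,1].max()/2,np.median(q[:,2])],4),"loc med",np.round(np.median(l,0),4),np.round(np.percentile(l,[2,98],axis=0),3).tolist())
        if nm=="handle":
            v=np.linalg.svd(q[:,:2]-q[:,:2].mean(0))[2][0]; print("  yaw",np.degrees(np.arctan2(v[1],v[0])))
print()
f=pickle.load(open("side0.pkl","rb"));
for (u,v) in [(500,208),(500,200),(500,215)]: print(at_depth(f,round(225+u/4),round(145+v/4),0))
E
```

```text
top plunger 99 [0.4835 0.0217 0.09  ] loc med [-0.0357 -0.1043] [[-0.048, -0.116], [-0.024, -0.092]]
top handle 200 [ 5.855e-01 -4.000e-04  1.282e-01] loc med [-0.0526 -0.0028] [[-0.058, -0.049], [-0.048, 0.045]]
  yaw 159.10203592373026
top lidtop 3959 [ 0.5669 -0.0501  0.0899] loc med [ 0.0018 -0.0059] [[-0.079, -0.098], [0.08, 0.069]]
top vial 60 [0.5649 0.1654 0.0513] loc med [-0.1998 -0.0806] [[-0.209, -0.09], [-0.191, -0.071]]
top drop 31 [ 0.4895 -0.1897  0.0543] loc med [ 0.1572 -0.0225] [[0.152, -0.029], [0.165, -0.014]]
top dark 83 [0.6438 0.111  0.0882] loc med [-0.1779  0.0113] [[-0.189, 0.002], [-0.168, 0.023]]
side plunger 81 [0.4854 0.0274 0.089 ] loc med [-0.0461 -0.1054] [[-0.053, -0.117], [-0.032, -0.094]]
side handle 254 [0.5872 0.0068 0.1249] loc med [-0.0608 -0.0046] [[-0.064, -0.05], [-0.055, 0.045]]
  yaw 158.72196041104945
side lidtop 2552 [ 0.567  -0.0423  0.0883] loc med [-0.0327 -0.0137] [[-0.087, -0.105], [0.072, 0.066]]
side vial 87 [0.5659 0.1723 0.0495] loc med [-0.2065 -0.0813] [[-0.216, -0.091], [-0.196, -0.072]]
side drop 29 [ 0.4921 -0.1822  0.0542] loc med [ 0.1515 -0.0217] [[0.143, -0.026], [0.159, -0.014]]
side dark 143 [0.6435 0.1172 0.085 ] loc med [-0.1878  0.0078] [[-0.194, -0.001], [-0.174, 0.02]]

[0.48399214 0.03427504 0.09121897]
[0.48342081 0.02503787 0.09010456]
[0.48384763 0.03435258 0.08636028]
```

```bash
cat >> h.py <<'E'
def to(target,yaw=None):
    s=sense(); Rm=R.from_euler('xyz',s["ee_rot"]).as_matrix()
    d=Rm.T@(np.array(target)-s["tcp_pos"]); w=0
    if yaw is not None: w=-(yaw-s["ee_rot"][2]); w=(w+np.pi/2)%np.pi-np.pi/2
    print("shift",np.round(d,4),"spin",round(w,4)); return d
a=np.radians(-111.3); c0=np.array([.567,-.049])
def W(lx,ly,z): return np.array([c0[0]+np.cos(a)*lx-np.sin(a)*ly,c0[1]+np.sin(a)*lx+np.cos(a)*ly,z])
def L(p): d=np.array(p[:2])-c0; return np.array([np.cos(a)*d[0]+np.sin(a)*d[1],-np.sin(a)*d[0]+np.cos(a)*d[1],p[2]])
TY=a+np.pi/2+np.pi
E
python3 - <<'E'
from h import *
import pickle
s=sense(); P=W(-.036,-.104,.13); print(P,L(s["tcp_pos"])); to(P,TY)
A=np.array([.18,.546]);B=P[:2];d=B-A;ln=np.hypot(*d);d/=ln
for n in("top","side"):
    p=cloud(pickle.load(open(n+"0.pkl","rb")))
    r=p[:,:2]-A;t=r@d;o=np.abs(r@[-d[1],d[0]])
    for k in np.arange(-.1,ln,.1):
        q=p[(t>k)&(t<k+.1)&(o<.13)]; print(n,round(k,1),len(q),q[:,2].max().round(3) if len(q) else '')
E
```

```text
[0.48318116 0.02231901 0.13      ] [-0.41317575 -0.57658546  0.22138397]
shift [-0.452  -0.4015  0.0921] spin 0.053
top -0.1 339 0.267
top 0.0 5057 0.365
top 0.1 6496 0.162
top 0.2 5057 0.162
top 0.3 4074 0.011
top 0.4 3994 0.008
top 0.5 3952 0.093
top 0.6 4231 0.132
side -0.1 0 
side 0.0 7247 0.16
side 0.1 10793 0.16
side 0.2 7263 0.16
side 0.3 5784 0.009
side 0.4 4648 0.006
side 0.5 4569 0.092
side 0.6 5034 0.129
```

>>> drive_tool:
  motion: [1,-0.01,-0.01,-0.03,0,1,-0.04,-0.036,-0.03,0.02,1,-0.08,-0.071,-0.03,0.03,1,-0.12,-0.107,-0.03,0.053,1,-0.16,-0.142,-0.03,0.053,1,-0.2,-0.178,-0.03,0.053,1,-0.24,-0.213,-0.03,0.053,1,-0.28,-0.249,-0.03,0.053,1,-0.32,-0.284,-0.03,0.053,1,-0.36,-0.32,-0.02,0.053,1,-0.4,-0.355,0,0.053,1,-0.43,-0.382,0.02,0.053,1,-0.452,-0.4015,0.04,0.053,1,-0.452,-0.4015,0.06,0.053,1,-0.452,-0.4015,0.06,0.053,1,-0.452,-0.4015,0.06,0.053]
  grip_force: 30

```text
t: 1.7
tcp_pos: [0.4827, 0.0233, 0.1619]
ee_rot: [-3.141, -0.003, 2.769]
ft_force: [0.5, 0.2, 0.6]
opening: 0.006
grasp_force: 0.0
```

Run:
```python
from h import *
s=sense(); print({k:np.round(v,3) for k,v in s.items()}); to(W(-.036,-.104,.109),TY)
f=grab_frame("side"); cv2.imwrite("pics/s1.png",cv2.resize(f["frame"][100:290,210:460],None,fx=3,fy=3))
```

```text
{'t': np.float64(1.7), 'q': array([-1.310e-01,  7.400e-02,  1.824e+00,  1.000e-03,  1.246e+00,
       -1.330e+00]), 'qvel': array([ 0.028, -0.035, -0.023, -0.002, -0.005, -0.   ]), 'joint_torque': array([-6.9700e-01, -2.8161e+01, -2.5473e+01, -4.8000e-02,  8.6000e-02,
       -6.0000e-03]), 'tcp_pos': array([0.483, 0.023, 0.162]), 'ee_rot': array([-3.141e+00, -3.000e-03,  2.769e+00]), 'ft_force': array([0.471, 0.164, 0.551]), 'torque': array([ 0.031,  0.017, -0.046]), 'grasp_force': np.float64(0.0), 'opening': np.float64(0.006)}
shift [-0.0009 -0.0008  0.0529] spin -0.0008
```

View pics/s1.png

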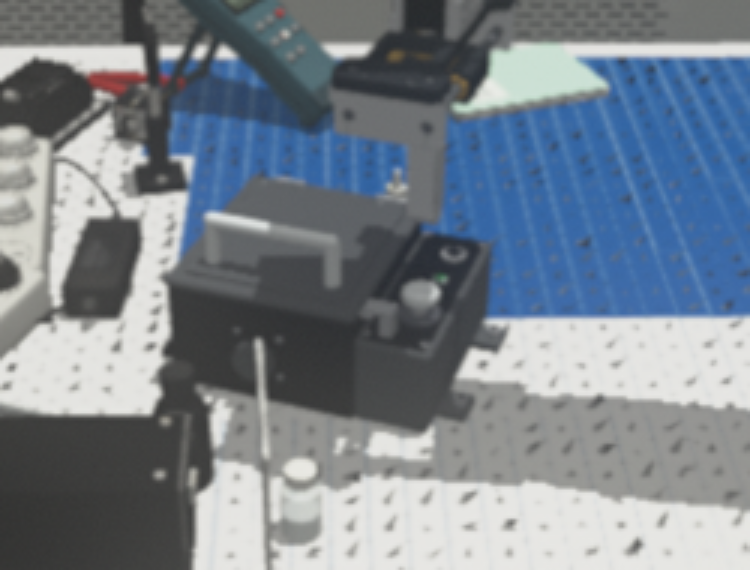

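The fingertips at (425,220) sit straight above the plunger head at (420,290). I'll press down.

>>> drive_tool:
  motion: [1,-0.001,-0.001,0.025,0,1,-0.001,-0.001,0.045,0,1,-0.001,-0.001,0.052,0,1,-0.001,-0.001,0.055,0,1,-0.001,-0.001,0.057,0,1,-0.001,-0.001,0.057,0]

```text
t: 2.35
tcp_pos: [0.4847, 0.0224, 0.1066]
ee_rot: [3.141, 0.001, 2.77]
ft_force: [-2.1, 1.3, 3.2]
opening: 0.009
grasp_force: 1.5
```

>>> drive_tool:
  motion: [1,0,0,0.002,0,1,0,0,0.004,0,1,0,0,0.006,0,1,0,0,0.006,0,1,0,0,0.006,0]

```text
t: 2.85
tcp_pos: [0.4851, 0.0221, 0.101]
ee_rot: [3.14, 0.001, 2.77]
ft_force: [-3.6, 2.8, 10.9]
opening: 0.003
grasp_force: 5.7
```

>>> drive_tool:
  motion: [1,0,0,0.001,0,1,0,0,0.002,0,1,0,0,0.002,0,1,0,0,0.002,0]

```text
t: 3.25
tcp_pos: [0.4852, 0.0221, 0.1008]
ee_rot: [3.141, 0.001, 2.77]
ft_force: [-7.6, 3.6, 23.0]
opening: 0.001
grasp_force: 11.4
```

Run:
```python
from h import *
import pickle
print(sense()["tcp_pos"],sense()["ft_force"])
for n in ("side",):
    f=grab_frame(n);p=cloud(f)
    q=np.array([L(i) for i in p[(np.hypot(*(p[:,:2]-c0).T)<.12)&(p[:,2]>.08)&(p[:,2]<.2)]])
    m=(abs(q[:,1])<.04)
    for x in(-.085,-.06,-.03,0,.03,.06):
        k=q[m&(abs(q[:,0]-x)<.006)]; print(x,np.round(np.percentile(k[:,2],[10,50,98]),4))
cv2.imwrite("pics/s2.png",cv2.resize(f["frame"][100:290,210:460],None,fx=3,fy=3))
```

```text
[0.48521666 0.02211091 0.10079269] [-7.61284003  3.63192844 23.01843088]
-0.085 [0.0972 0.1017 0.1047]
-0.06 [0.103  0.1347 0.1427]
-0.03 [0.0994 0.1006 0.1023]
0 [0.0969 0.0977 0.0989]
0.03 [0.0931 0.0942 0.0955]
0.06 [0.0903 0.0912 0.0928]
```

View pics/s2.png

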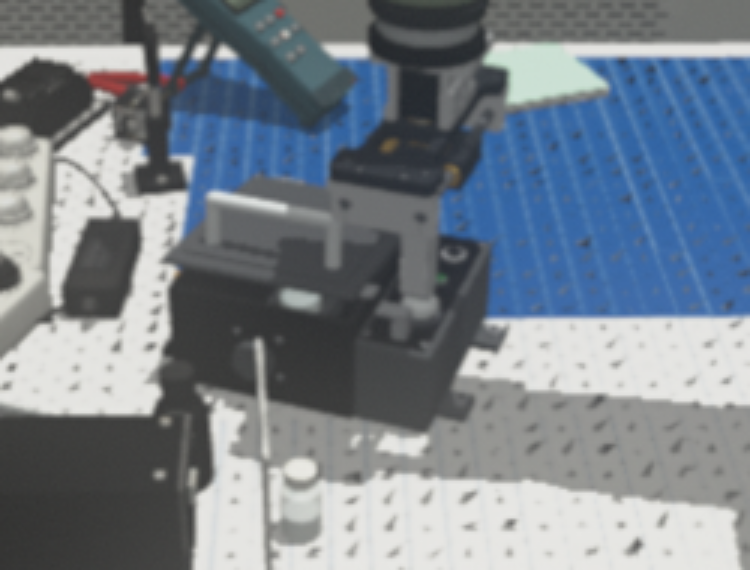

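The plunger is on its stop (the force jumped to 23 N with no further travel) and the lid has sprung ajar. I'll retreat straight up with the gripper opening at height.

>>> drive_tool:
  motion: [1,0,0,-0.005,0,1,0,0,-0.02,0,1,0,0,-0.05,0,1,0,0,-0.09,0,0.3,0,0,-0.11,0,0.3,0,0,-0.11,0,0.3,0,0,-0.11,0]

```text
t: 4.0
tcp_pos: [0.4843, 0.0214, 0.2068]
ee_rot: [-3.141, 0.001, 2.769]
ft_force: [-0.7, -0.2, -0.2]
opening: 0.224
grasp_force: 0.0
```

Run:
```python
from h import *
s=sense(); print(s["tcp_pos"],s["ft_force"],s["opening"])
to(W(-.0502,-.002,.140),TY)
for n in("side","top"):
    f=grab_frame(n);p=cloud(f)
    q=np.array([L(i) for i in p[(np.hypot(*(p[:,:2]-c0).T)<.13)&(p[:,2]>.08)&(p[:,2]<.16)]])
    h=q[(abs(q[:,1])<.06)&(q[:,2]>.127)]; print(n,len(h),np.median(h,0) if len(h) else'',np.percentile(h,[2,98],axis=0) if len(h) else '')
    k=q[np.hypot(q[:,0]+.036,q[:,1]+.104)<.014]; print("plunger",np.percentile(k[:,2],[50,90]) if len(k) else '')
```

```text
[0.48425037 0.02137336 0.20677131] [-0.70696297 -0.16921829 -0.17115641] 0.22414147220037273
shift [-0.1006  0.0148  0.0668] spin -0.0004
side 261 [-0.05527669 -0.0059812   0.13881909] [[-0.05853681 -0.05002232  0.12862053]
 [-0.04882729  0.04545334  0.14265412]]
plunger [0.08900802 0.09080948]
top 0  
plunger [0.08836386 0.09258384]
```

>>> drive_tool:
  motion: [0.3,-0.04,0.006,0,0,0.3,-0.08,0.012,0,0,0.3,-0.1,0.015,0,0,0.3,-0.1,0.015,0,0,0.3,-0.1,0.015,0,0]

```text
t: 4.6
tcp_pos: [0.5813, -0.0004, 0.2052]
ee_rot: [-3.141, -0.004, 2.77]
ft_force: [-0.2, 0.3, 0.7]
opening: 0.691
grasp_force: 0.0
```

Run:
```python
from h import *
s=sense(); print(L(s["tcp_pos"]),s["opening"]); to(W(-.0502,-.002,.140),TY)
f=grab_frame("side"); cv2.imwrite("pics/s3.png",cv2.resize(f["frame"][100:290,210:460],None,fx=3,fy=3))
```

```text
[-0.05046616 -0.00428806  0.20519091] 0.6911907496359232
shift [-0.0026 -0.0002  0.0652] spin -0.0002
```

View pics/s3.png

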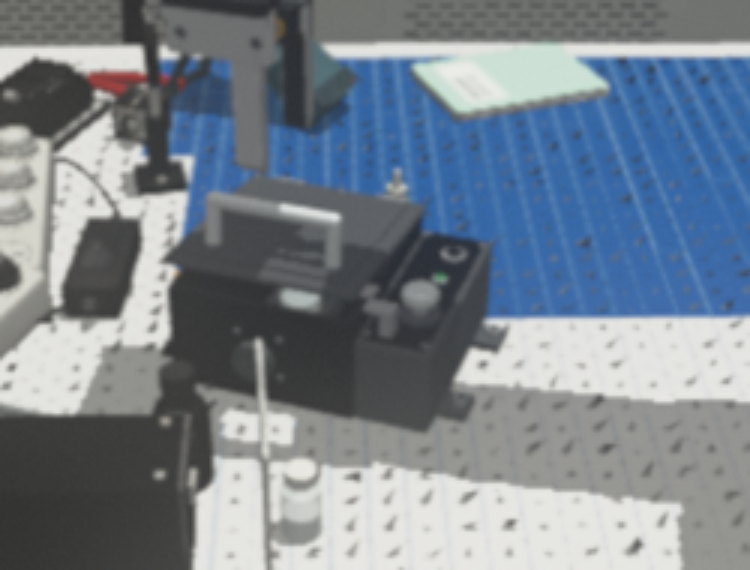

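The plunger is back up and the lid is ajar. The near finger at (250,165) is over the middle of the bar, which runs from (210,200) to (338,215). I'll descend and grip.

>>> drive_tool:
  motion: [0.3,-0.001,0,0.02,0,0.3,-0.001,0,0.045,0,0.3,-0.001,0,0.06,0,0.3,-0.001,0,0.065,0,0.3,-0.001,0,0.065,0,1,-0.001,0,0.065,0,1,-0.001,0,0.065,0,1,-0.001,0,0.065,0,1,-0.001,0,0.065,0,1,-0.001,0,0.065,0,1,-0.001,0,0.065,0,1,-0.001,0,0.065,0]
  grip_force: 25

```text
t: 5.85
tcp_pos: [0.5835, -0.0015, 0.1423]
ee_rot: [-3.14, -0.0, 2.77]
ft_force: [-2.2, -8.0, -3.1]
opening: 0.145
grasp_force: 4.0
```

Run:
```python
from h import *
s=sense(); l=L(s["tcp_pos"]); print(l,s["opening"],s["ft_force"],s["grasp_force"])
g=lambda t:np.array([-(.137*np.cos(t)-.0415*np.sin(t)),.137*np.sin(t)+.0415*np.cos(t)])
Rm=R.from_euler('xyz',s["ee_rot"]).as_matrix(); ex=np.array([np.cos(a),np.sin(a),0])
for t in np.r_[np.linspace(.1,.785,12)]:
    d=g(t)-g(.1); print(round(t,3),np.round(Rm.T@(ex*d[0]+[0,0,d[1]]),4))
```

```text
[-0.05028182 -0.00190149  0.14234262] 0.14543137040070545 [-2.16286748 -8.00029959 -3.10989968] 4.012022316455841
0.1 [0. 0. 0.]
0.162 [ 0.     -0.0037 -0.0081]
0.225 [ 0.     -0.0079 -0.016 ]
0.287 [ 0.     -0.0125 -0.0236]
0.349 [ 0.     -0.0177 -0.0309]
0.411 [ 0.     -0.0233 -0.0378]
0.474 [ 0.     -0.0292 -0.0444]
0.536 [ 0.     -0.0356 -0.0506]
0.598 [ 0.     -0.0424 -0.0564]
0.66 [ 0.     -0.0495 -0.0618]
0.723 [ 0.     -0.057  -0.0667]
0.785 [ 0.     -0.0647 -0.0711]
```

>>> drive_tool:
  motion: [1,0,0,0,0,1,0,0,0,0,1,0,0,0,0,1,0,0,0,0]

```text
t: 6.25
tcp_pos: [0.5831, -0.0025, 0.1418]
ee_rot: [-3.139, -0.001, 2.77]
ft_force: [-0.0, -5.0, -2.4]
opening: 0.103
grasp_force: 25.0
```

>>> drive_tool:
  motion: [1,0,-0.002,-0.004,0,1,0,-0.0037,-0.0081,0,1,0,-0.006,-0.012,0,1,0,-0.008,-0.016,0,1,0,-0.01,-0.02,0,1,0,-0.0125,-0.0236,0,1,0,-0.015,-0.0273,0,1,0,-0.0177,-0.0309,0,1,0,-0.0205,-0.0344,0,1,0,-0.0233,-0.0378,0,1,0,-0.0233,-0.0378,0,1,0,-0.0233,-0.0378,0]
  grip_force: 35

```text
t: 7.45
tcp_pos: [0.575, -0.0232, 0.1799]
ee_rot: [-3.141, -0.0, 2.769]
ft_force: [1.4, -6.4, -7.0]
opening: 0.106
grasp_force: 35.0
```

```bash
cat >> h.py <<'E'
def lid(n="side",show=False):
    f=grab_frame(n);p=cloud(f); q=np.array([L(i) for i in p[(np.hypot(*(p[:,:2]-c0).T)<.16)&(p[:,2]>.08)&(p[:,2]<.3)]])
    H=np.array([.082,.083]); dx=H[0]-q[:,0]; dz=q[:,2]-H[1]; th=np.arctan2(dz,dx); r=np.hypot(dx,dz)
    m=(abs(q[:,1])<.07)&(r>.07)&(r<.19); 
    print(n,m.sum(),"hist deg",np.histogram(np.degrees(th[m]),bins=np.arange(0,80,3)))
    return f
E
python3 - <<'E'
from h import *
s=sense(); l=L(s["tcp_pos"]); print(l,s["opening"],s["ft_force"],s["grasp_force"])
d=.082-l[0]; z=l[2]+.002-.083; print("angle tcp deg",np.degrees(np.arctan2(z,d)-np.arctan2(.0415,.137)),"radius",np.hypot(d,z),"vs .1431")
f=lid()
cv2.imwrite("pics/s4.png",cv2.resize(f["frame"][100:290,210:460],None,fx=3,fy=3))
E
```

```text
[-0.02697496 -0.0019113   0.17992325] 0.10598112409609615 [ 1.36196017 -6.42263993 -7.02872811] 34.97551739215851
angle tcp deg 25.379355995299974 radius 0.147177956276039 vs .1431
side 1508 hist deg (array([  0,   0,   0,   0,   0,   0,  52, 241, 418,  65,  40,  82, 173,
       130,  71,  72,  36,  27,  26,   6,   0,   0,   0,   0,   0,  24]), array([ 0,  3,  6,  9, 12, 15, 18, 21, 24, 27, 30, 33, 36, 39, 42, 45, 48,
       51, 54, 57, 60, 63, 66, 69, 72, 75, 78]))
```

View pics/s4.png

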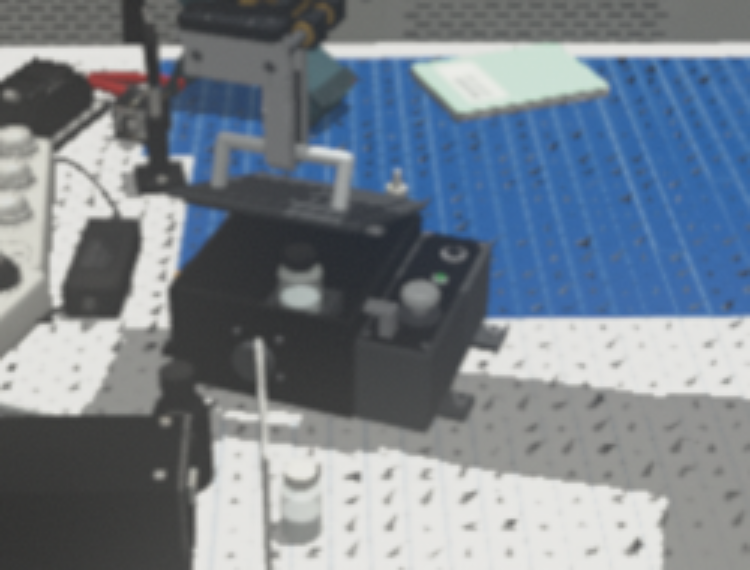

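The bar is held in the pads and the lid is at about 24°. I'll go on along the arc.

>>> drive_tool:
  motion: [1,0,-0.004,-0.0033,0,1,0,-0.0074,-0.0066,0,1,0,-0.011,-0.0098,0,1,0,-0.014,-0.0128,0,1,0,-0.0178,-0.0158,0,1,0,-0.021,-0.0187,0,1,0,-0.0246,-0.0214,0,1,0,-0.028,-0.024,0,1,0,-0.028,-0.024,0,1,0,-0.028,-0.024,0]

```text
t: 8.5
tcp_pos: [0.5658, -0.0477, 0.2055]
ee_rot: [3.139, 0.001, 2.77]
ft_force: [2.7, 5.5, 1.6]
opening: 0.107
grasp_force: 35.0
```

```bash
cat > m.py <<'E'
from h import *
s=sense(); l=L(s["tcp_pos"]); print(s["t"],l,s["opening"],s["ft_force"],s["grasp_force"])
d=.082-l[0]; z=l[2]+.002-.083; print("angle tcp deg",np.degrees(np.arctan2(z,d)-np.arctan2(.0415,.137)),"radius",np.hypot(d,z))
# lid plate: RANSAC plane slope in the (local x, z) section, both cameras
for n in("side","top"):
    f=grab_frame(n);p=cloud(f); q=np.array([L(i) for i in p[(np.hypot(*(p[:,:2]-c0).T)<.16)&(p[:,2]>.092)&(p[:,2]<.25)]])
    q=q[(abs(q[:,1])<.072)&(q[:,0]<.09)]
    X=q[:,[0,2]]; rng=np.random.default_rng(0); best=(0,)
    for _ in range(1500):
        i,j=X[rng.choice(len(X),2,0)]; v=j-i; L2=np.hypot(*v)
        if L2<.03: continue
        nn=np.array([-v[1],v[0]])/L2; m=abs((X-i)@nn)<.002
        if m.sum()>best[0]: best=(m.sum(),m)
    Y=X[best[1]]; v=np.linalg.svd(Y-Y.mean(0),full_matrices=False)[2][0]
    print(n,len(X),best[0],"slope deg",np.degrees(np.arctan2(v[1],-v[0]))%180,Y.min(0),Y.max(0))
    cv2.imwrite(f"pics/m_{n}_{s['t']:.2f}.png",cv2.resize(f["frame"][90:290,210:460],None,fx=3,fy=3))
E
python3 m.py
```

```text
8.5 [-0.0007334  -0.00162245  0.20552352] 0.10728689642187846 [2.73795022 5.53070742 1.58255757] 34.99152481555939
angle tcp deg 39.54734994238626 radius 0.14950224775787377
side 1556 534 slope deg 38.20646066663272 [-0.05528554  0.09225365] [0.05749468 0.18292975]
top 1405 1021 slope deg 36.467912028094474 [-0.0454333   0.09221912] [0.08424602 0.19002699]
```

>>> drive_tool:
  motion: [1,0,-0.0035,-0.0025,0,1,0,-0.007,-0.005,0,1,0,-0.0105,-0.007,0,1,0,-0.014,-0.009,0,1,0,-0.014,-0.009,0,1,0,-0.014,-0.009,0,1,0,-0.014,-0.009,0]

```text
t: 9.3
tcp_pos: [0.5609, -0.0604, 0.2148]
ee_rot: [3.138, 0.002, 2.77]
ft_force: [2.0, 5.4, 3.9]
opening: 0.102
grasp_force: 35.0
```

```bash
python3 m.py; ls pics
```

```text
9.3 [ 0.01285256 -0.00152779  0.21481355] 0.10154533755769862 [2.01146722 5.35834258 3.88070945] 34.99390125274658
angle tcp deg 45.819984911801086 radius 0.1506234859258315
side 1921 941 slope deg 44.552181527933215 [-0.04214494  0.09218001] [0.06286112 0.19704845]
top 1322 1003 slope deg 43.32049318283799 [-0.03252124  0.0921851 ] [0.08416887 0.20264691]
m_side_8.50.png
m_side_9.30.png
m_top_8.50.png
m_top_9.30.png
s1.png
s2.png
s3.png
s4.png
sc.png
side0.png
tc.png
top0.png
```

View pics/m_side_9.30.png

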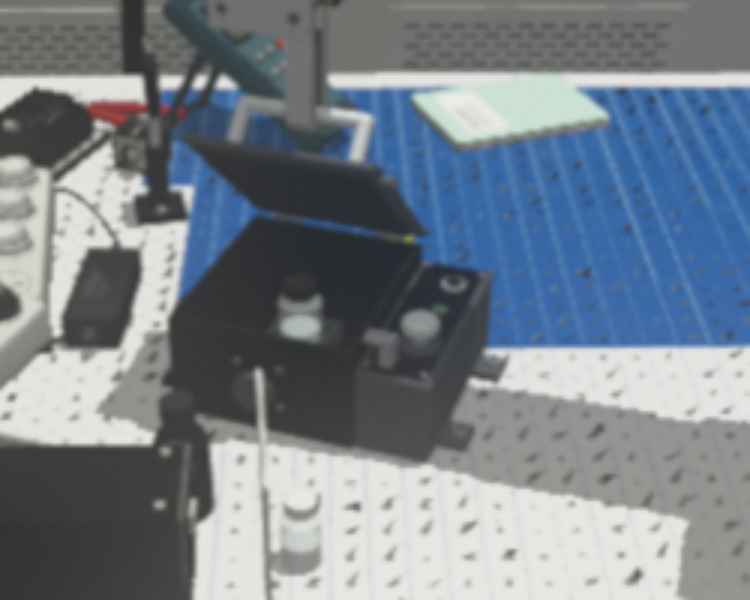

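View pics/m_top_9.30.png

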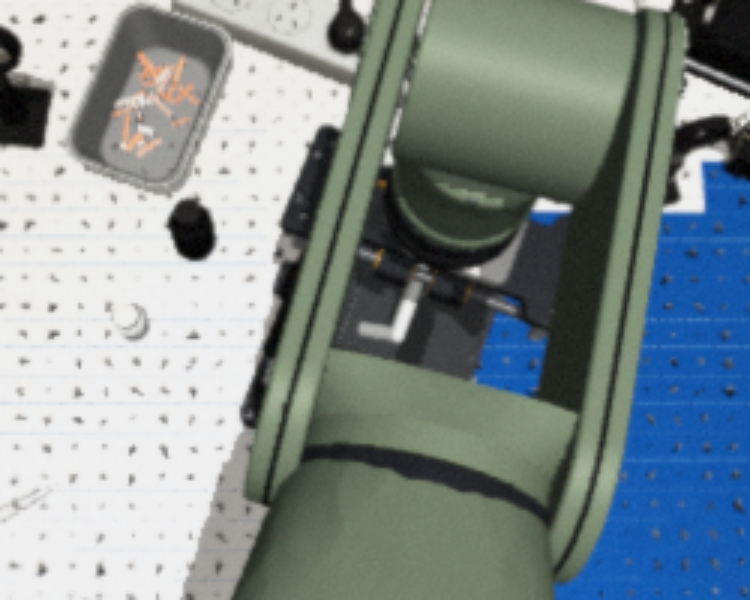

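The side view shows the lid about half open, with the bar in the fingers at (305,110), the plunger up at (420,325) and the vial at (300,530) standing where it was. In the top view the dark bottle (190,230) and vial (130,320) are unmoved. The arm hides the dropper bottle, but nothing went near it. I'm handing the job in.

```bash
python3 -c "
from plant import job_done
print(job_done())"
```

```text
the job is handed in; nothing more can be done
None
```

I pressed the plunger to its stop and it came back up; the gripper now holds the lid at about 44–45° (peak while lifting about 45°), the vial and dark bottle look unmoved, and the arm hid the dropper bottle in the last picture, though nothing went near it.

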